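Latch the shell sieve and start the shaker

TASK

Get the shell shaker running using only the closed fingertips: press both orange latches fully down over the sieve's rim (either one first), then press the white-dotted half of the black rocker switch on the grey control box fully down, and last press the green button fully in for a moment and let it spring back. Do not press the red button, and do not lift, shift or disturb the sieve or the other things lying about.

Things in the scene. Friction and masses are not known exactly. Their poses are not given: they have to be found in the camera images.
- shaker: Fixed bench shaker: grey base with a green rectangular tub, 260 (x) x 280 (y) mm, rim 120 mm above the table. Origin: centre of the underside, at table height; its x points away from the latched (near) wall, y to its left. Two orange latches are hinged on steel brackets outside the -x wall. A motor lump stands behind the +x wall (up to 200 mm from the origin, 75 mm high). It may stand on either side of the robot.
- latch_left (a joint): Left (+y) orange latch, a paddle 72 mm long, 30 wide, 8 thick, hinged at one end; angle in rad, 0 = free end raised 0.6 rad (34 deg) above level, at most 183 mm above the table; 0.6 = fully down (level, its end stop). A stiff hinge: it stays where it is left. About 2.5 N at its pad point (3 to 4 N nearer the hinge) pushes it down. Hinge axis (parallel to shaker y) in the shaker's frame: x -142, z 136 mm, at y +80.
- latch_right (a joint): The same latch on the right: hinge axis in the shaker's frame x -142, z 136 mm, at y -80. Same values.
- latch_left_pad (a point): Point on the top face of the left latch, 45 mm from the hinge axis, where to press; moves with the latch. Its x runs from hinge to free end, z is normal to the top face. When the latch is fully down this point is at (-97, +80, 140) mm in the shaker's frame.
- latch_right_pad (a point): The same point of the right latch; fully down it is at (-97, -80, 140) mm in the shaker's frame.
- sieve: Loose black rectangular sieve with shell bits, 236 x 256 x 42 mm, lying in the tub; origin at the centre of its underside; rim 127 mm above the table, below the latches when down (they do not press on it). To be left in place.
- control_box: Fixed grey control box, 160 (x) x 250 (y) mm, top 60 mm above the table; origin: centre of underside. On its top, in one row along its y, 75 mm apart, stand the rocker switch, the green and the red button, in any order.
- rocker (a joint): Black rocker switch; angle in rad, 0 = off (dotted half up), 0.44 = on (dotted half fully down, end stop). Stays where it is left. About 2 to 4 N on the dot.
- rocker_dot (a point): White dot on the top face of the rocker's far half, where to press; 24 mm from the pivot. The rocker is 70 mm long and 32 wide; its x axis runs from pivot to dot. The dot sinks about 10 mm, to about 82 mm above the table, when on.
- green_button (a joint): Green round push button, 34 mm across; 0 = out, 0.008 m = fully in. Spring: fully in takes 4.5 N; comes back out by itself. Moves straight down.
- green_button_top (a point): Centre of the top face of the green button; moves with it.
- red_button (a joint): Red round push button of the same kind; must not be pressed.
- red_button_top (a point): Centre of the top face of the red button.
- scoop: Loose white hand scoop with dark handle, 180 mm long, lying in the far half of the sieve; origin on the underside near the middle.
- shell_a: Loose pale shell, 38 mm across, 13 high, in the sieve; origin at underside centre.
- shell_b: Loose pale shell, 38 mm across, 13 high, in the sieve; origin at underside centre.
- pail: Loose small blue pail, 84 mm across, 85 high, behind the shaker; origin at underside centre.
- mug: Loose white mug, 80 mm across, 90 high, behind the control box; origin at underside centre.
- jar: Loose jar with blue cap, 64 mm across, 90 high, behind the control box; origin at underside centre.
- brush: Loose brush lying crosswise in front of the control box; origin on its underside.

How it is judged (in metres and radians):
On the way, in this order (a step that is already met when the one before it is completed fails the run):
1. both orange latches are fully down (value of joint each of latch_left, latch_right above 0.54 rad), for 0.1 s.
2. then the rocker is switched on (value of joint rocker above 0.38 rad), for 0.1 s.
3. then the green button is pressed fully in (value of joint green_button above 0.006 m), for 0.05 s.
At the end, for the whole second after the job is handed in: Both latches within 0.06 rad of fully down, rocker within 0.06 rad of fully on, green button released (under 2 mm in), red button out, the sieve within 20 mm and the other loose things within 30 mm of where they were (all of step 1 and value of joint rocker above 0.38 rad and value of joint each of green_button, red_button below 0.002 m and distance of sieve from where it was at the start of the episode below 0.02 m and distance of each of scoop, shell_a, shell_b, pail, mug, jar, brush from where it was at the start of the episode below 0.03 m); the robot touches nothing.
It fails at once if the rocker was switched before both latches were down (value of joint rocker above 0.3 rad and not (value of joint each of latch_left, latch_right above 0.4 rad)).
It fails at once if the green button was pressed before the rocker was on (value of joint green_button above 0.004 m and value of joint rocker below 0.3 rad).
It fails at once if the red button was pressed (value of joint red_button above 0.003 m).
It fails at once if the sieve was shifted or lifted by more than 20 mm (distance of sieve from where it was at the start of the episode above 0.02 m).
It fails at once if a loose thing was lifted, carried or knocked by more than 30 mm (distance of any of scoop, shell_a, shell_b, pail, mug, jar, brush from where it was at the start of the episode above 0.03 m).
It also fails if it takes over 54 s, if anything falls off the work surface, if the arm or the gripper's body presses on something with over 40 N, if the wrist force passes 120 N, or if a joint passes its speed limit or range.

ROBOT

A 6-joint arm with a two-finger parallel gripper is mounted at the origin on the work surface. World frame = base frame: x ahead of the robot, y to its left, z up, the work surface at z = 0. Lengths are in m, angles in degrees, forces in N, time in s.
With the tool pointing down it reaches from about 0.4 to 0.825 m from the base axis. Payload 7 kg.
Tool frame: the origin (TCP) lies at the very end of the fingers, on their centre line; the grasp point (between the pads) lies 19 mm behind it (hold_point_z is the distance from the TCP to the grasp point, in m); x points along the fingers, y is the direction in which the jaws open and shut, and the axes are right-handed (so a half turn about x gives the same grasp; the last joint's range is limited). The gripper opens to 88 mm and grips with 3 to 60 N. Pads are 19 mm wide; open, the fingers measure 130 mm over their backs; the gripper's body (78 mm by 193 mm) begins 47 mm behind the grasp point.
Start: joints at [90.361, 20.546, 0.682, 0, -70.136, -16.507], TCP at [0.188, 0.648, 0.227] pointing down, gripper open.
Joint ranges: [-176.03, 176.03], [-82.01, 121.73], [-58.28, 71.71], [-173.87, 95.51], [-174.79, -0.11], [-173.66, 173.66]. Speed limits (degrees/s): [136.94, 136.94, 172.46, 180, 180, 180].

INTERFACE

Orientations are given as [roll, pitch, yaw] about the fixed x, y, z axes, in that order (R = Rz(yaw) Ry(pitch) Rx(roll)).
In Python, from plant import * gives the robot as it stands.
- The arm moves only by the shell command python3 -m crank 'ROWS'. ROWS is a JSON object of lists of equal length, an entry for each row: "delta_pos": the shift along the tool's x, y, z in m, a list of three; "turn": the turn, a rotation vector about the tool's x, y, z in degrees, a list of three; "grip": the opening, from 0 (shut) to 1 (fully open). A call has 1 to 12 rows; each row is the pose to reach, as a shift and turn from the pose commanded when the call began, along the tool's axes at that moment; what a row does not reach only later rows make up. A row lasts 1/12 s, in which the tool goes at most 41.7 mm and 7.16 degrees, less where a joint would pass 70% of its speed; a pose out of reach is approached as far as the arm can. A call with a gripper value outside its range is refused whole. The fingers move at their own pace and stop on an object; the grip force is fixed at half the most. Time passes only in rows, so rows that repeat a pose let the fingers close. It gives the time, the measured TCP pose, the force and the opening at its end, in the units of the state.
- get_obs(): the state, without advancing time (a new reading comes with each control period).
- snapshot(name): name is "side" or "top" or "wrist"; returns a dict with "pixels" (420x560x3 uint8, blue, green, red), "range_z" (420x560 float32, m along the optical axis (not along the pixel's ray), 0 where there is no reading), "camera_matrix" (3x3 intrinsics, pixels), "eye" and "rotation" of the camera in the world. Camera axes: x right, y up, looking along -z (the intrinsics and any distortion apply to the point x, -y, -z); pixel columns grow to the right and rows downward; lengths in m; the calibration is good to about 2 mm. A picture is of the moment at which its call begins.
- close_job(): hands the job in, once; it reports no verdict.
The state is a dict: "clock": time; "joint_pos": joint angles; "qvel": joint speeds; "tau": joint torques, N m; "tool_pos": TCP position; "orientation": TCP orientation; "force": force on the tool from outside, world axes, zero at the start; "moment": the same for the moment, N m; "opening": finger opening in m.
Only numpy, scipy, OpenCV 4.12 (cv2) and the standard library are available. Lean on these libraries where they do the work, as an engineer would, in place of code of your own. Each camera call takes 0.05 s, during which the arm holds its last target. There are 200 camera calls.

## Working session

There is one attempt and no reset: what is moved stays moved. The work goes in short steps, Python scripts to look and compute and a shell command to move; the robot and the scene stay as the last step left them, time stands still between calls to the robot, and variables do not carry over. Pictures are saved under pics/ and viewed, about 8 in all and at most 12, crops included, and the job is handed in when it is done.

```bash
ls; mkdir -p pics; cat > h.py <<'E'
from plant import *
import numpy as np, cv2
def pts(s):
    z=s["range_z"];K=np.array(s["camera_matrix"]);h,w=z.shape
    u,v=np.meshgrid(np.arange(w),np.arange(h))
    c=np.stack([(u-K[0,2])/K[0,0]*z,-(v-K[1,2])/K[1,1]*z,-z],-1)
    return c@np.array(s["rotation"]).T+np.array(s["eye"])
E
python3 - <<'E'
from h import *
o=get_obs();print(o)
for n in("top","side"):
    s=snapshot(n);np.savez("pics/%s.npz"%n,**s);cv2.imwrite("pics/%s0.png"%n,s["pixels"]);print(n,s["eye"],s["rotation"],s["camera_matrix"],[k for k in s])
E
```

```text
pics
{'clock': 0.0, 'joint_pos': array([ 9.03621248e+01,  2.05927573e+01,  6.33103881e-01, -1.99131974e-02,
       -7.01370116e+01, -1.65074342e+01]), 'qvel': array([ 0.03286034, -0.06159756,  0.0530056 , -0.04487736, -0.03319866,
        0.05243381]), 'tau': array([ 3.00504162e-04, -5.82720780e+01,  2.93054241e+01,  6.99713320e+00,
        6.78488650e-03, -1.61648632e-04]), 'tool_pos': array([0.18758536, 0.64788777, 0.22560334]), 'orientation': array([  95.5490847 ,   89.90153845, -100.60300643]), 'force': array([0.94867059, 0.29338587, 0.57096947]), 'moment': array([ 0.00970018,  0.02865171, -0.04291788]), 'opening': 0.08719163049759747}
top [ 4.15316255e-01 -5.30032972e-06  1.12190670e+00] [  9.9959897   -1.95811238 -89.45314348] [[429.65275849   0.         278.54710612]
 [  0.         429.65275849 206.69179844]
 [  0.           0.           1.        ]] ['pixels', 'range_z', 'camera_matrix', 'eye', 'rotation']
side [0.57504268 0.50165734 0.71649127] [  40.83154713   -0.55716492 -178.08100752] [[388.48339683   0.         288.92526779]
 [  0.         388.48339683 203.8505986 ]
 [  0.           0.           1.        ]] ['pixels', 'range_z', 'camera_matrix', 'eye', 'rotation']
```

View images.

```bash
python3 - <<'E'
t=open('h.py').read()
t=t.replace("import numpy as np, cv2","import numpy as np, cv2\nfrom scipy.spatial.transform import Rotation as Ro")
t=t.replace("np.array(s[\"rotation\"]).T","Ro.from_euler('xyz',s['rotation'],degrees=True).as_matrix().T")
open('h.py','w').write(t)
E
python3 - <<'E'
from h import *
for n in("top","side"):
    s=np.load("pics/%s.npz"%n);P=pts(s);np.save("pics/%sP.npy"%n,P)
    print(n,P[::60,::80].round(3).tolist())
E
```

```text
top [[[1.717, 1.265, -0.751], [1.725, 0.89, -0.744], [1.741, 0.516, -0.749], [1.758, 0.135, -0.755], [1.772, -0.253, -0.755], [1.44, -0.484, -0.282], [1.798, -1.046, -0.754]], [[1.412, 1.228, -0.751], [1.423, 0.867, -0.753], [1.246, 0.408, -0.408], [1.253, 0.103, -0.404], [1.451, -0.25, -0.746], [1.203, -0.475, -0.285], [1.305, -0.857, -0.45]], [[0.837, 0.712, 0.004], [0.813, 0.468, 0.078], [0.847, 0.288, 0.002], [0.854, 0.072, -0.003], [0.858, -0.149, 0.001], [0.864, -0.372, -0.001], [0.846, -0.568, 0.056]], [[0.643, 0.614, 0.131], [0.678, 0.49, -0.003], [0.658, 0.256, 0.095], [0.685, 0.068, -0.004], [0.69, -0.148, -0.007], [0.692, -0.365, -0.001], [0.667, -0.525, 0.117]], [[0.506, 0.607, 0.115], [0.519, 0.475, -0.001], [0.512, 0.248, 0.092], [0.512, 0.057, 0.12], [0.521, -0.139, 0.059], [0.523, -0.34, 0.056], [0.527, -0.551, 0.043]], [[0.366, 0.659, -0.001], [0.367, 0.463, -0.004], [0.369, 0.262, -0.001], [0.371, 0.06, -0.001], [0.372, -0.145, -0.003], [0.374, -0.354, -0.005], [0.376, -0.563, -0.003]], [[0.222, 0.641, -0.0], [0.223, 0.449, -0.002], [0.224, 0.254, -0.002], [0.224, 0
[... 582 characters left out ...]
-0.001], [0.023, -0.476, -0.0]], [[2.113, -0.865, -0.748], [1.344, -0.446, -0.286], [0.922, -0.185, -0.001], [0.705, -0.132, 0.063], [0.517, -0.144, 0.059], [0.305, -0.209, 0.001], [0.098, -0.219, 0.001]], [[1.915, -0.49, -0.747], [1.446, -0.395, -0.588], [0.874, 0.003, 0.001], [0.675, 0.079, 0.12], [0.525, 0.076, 0.123], [0.334, -0.019, 0.001], [0.152, -0.027, -0.0]], [[1.766, -0.2, -0.754], [1.44, -0.211, -0.751], [0.838, 0.148, 0.001], [0.665, 0.188, 0.093], [0.525, 0.184, 0.095], [0.357, 0.13, 0.002], [0.194, 0.122, -0.001]], [[1.638, 0.038, -0.749], [1.168, 0.137, -0.411], [0.809, 0.264, -0.002], [0.653, 0.291, 0.093], [0.527, 0.286, 0.094], [0.374, 0.248, -0.002], [0.229, 0.243, 0.0]]]
```

View pics/top0.png

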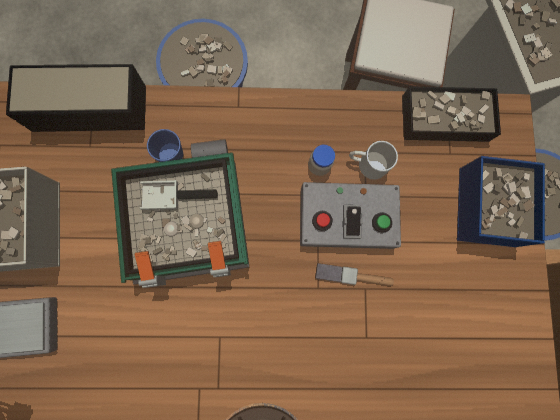

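View pics/side0.png

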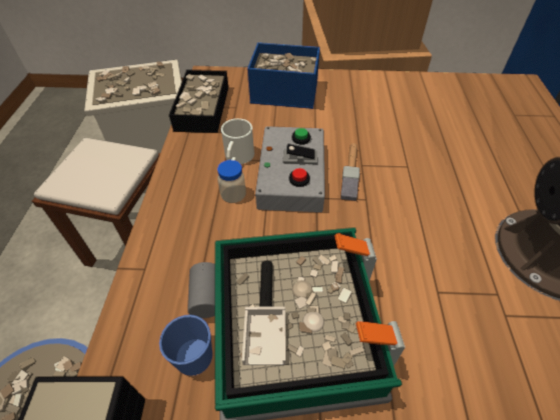

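```bash
python3 - <<'E'
from h import *
for n in("top","side"):
    s=np.load("pics/%s.npz"%n);P=np.load("pics/%sP.npy"%n)
    hsv=cv2.cvtColor(s["pixels"],cv2.COLOR_BGR2HSV)
    inb=(P[...,2]>.04)&(P[...,0]>.38)&(P[...,0]<.8)&(abs(P[...,1])<.45)
    box=inb&(P[...,2]>.07)&(P[...,2]<.11)&(P[...,1]<.0)&(P[...,0]<.66)
    for c,lo,hi,m0 in(("orange",(5,190,120),(16,255,255),inb),("red",(0,190,60),(4,255,255),box),("green",(50,140,50),(75,255,255),box),("white",(0,0,150),(180,60,255),box)):
        m=(cv2.inRange(hsv,lo,hi)>0)&m0
        k,l,st,ce=cv2.connectedComponentsWithStats(m.astype(np.uint8))
        for i in range(1,k):
            if st[i,4]>=(4 if c=="white" else 40):
                q=P[l==i]; a=np.argsort(q[:,0]); e=max(3,len(a)//12)
                print(n,c,st[i,4],ce[i].round(0),"med",np.median(q,0).round(3),"near",q[a[:e]].mean(0).round(3),"far",q[a[-e:]].mean(0).round(3),"min/max",q.min(0).round(3),q.max(0).round(3))
    # box top outline and tub rim
    for nm,m in(("box",(abs(P[...,2]-.06)<.005)&(P[...,1]<-.05)&(P[...,0]<.67)&(P[...,0]>.45)&(P[...,1]>-.42)),("tub",(abs(P[...,2]-.12)<.012)&(cv2.inRange(hsv,(50,90,20),(90,255,255))>0)&(P[...,1]>.05))):
        q=P[m][:,:2].astype(np.float32); print(n,nm,len(q),cv2.minAreaRect(q))
    b=(P[...,2]>.068)&(abs(P[...,0]-.55)<.09)&(P[...,1]<-.19)&(P[...,1]>-.27)&(hsv[...,2]<70)
    q=P[b]; 
    if len(q): print(n,"black",len(q),q.min(0),q.max(0),cv2.minAreaRect(q[:,:2].astype(np.float32)))
    im=cv2.resize(s["pixels"][165:260,290:410] if n=="top" else s["pixels"][115:195,250:335],None,fx=5,fy=5,interpolation=cv2.INTER_CUBIC);cv2.imwrite("pics/%sc.png"%n,im)
E
```

```text
top white 14 [354. 211.] med [ 0.59  -0.218  0.093] near [ 0.587 -0.218  0.092] far [ 0.594 -0.218  0.094] min/max [ 0.587 -0.223  0.091] [ 0.594 -0.213  0.095]
top box 4781 ((0.5879905819892883, -0.2177315205335617), (0.24935585260391235, 0.1599842756986618), 89.24972534179688)
top tub 1097 ((0.5708678364753723, 0.2021881490945816), (0.2675701081752777, 0.28897395730018616), 9.553711891174316)
top black 360 [ 0.53290802 -0.26995423  0.06833425] [ 0.59982921 -0.1947901   0.09522026] ((0.566365659236908, -0.23236504197120667), (0.07515520602464676, 0.06692066788673401), 89.85977172851562)
side orange 439 [351. 244.] med [0.475 0.11  0.161] near [0.447 0.107 0.145] far [0.501 0.11  0.173] min/max [0.443 0.09  0.142] [0.503 0.125 0.177]
side orange 690 [376. 333.] med [0.45  0.267 0.16 ] near [0.421 0.265 0.144] far [0.476 0.268 0.172] min/max [0.417 0.248 0.14 ] [0.478 0.283 0.176]
side red 142 [299. 175.] med [ 0.567 -0.136  0.083] near [ 0.552 -0.141  0.077] far [ 0.582 -0.136  0.081] min/max [ 0.55  -0.153  0.071] [ 0.583 -0.125  0.087]
side green 107 [301. 134.] med [ 0.564 -0.284  0.083] near [ 0.55  -0.289  0.077] far [ 0.579 -0.286  0.082] min/max [ 0.549 -0.303  0.072] [ 0.58  -0.274  0.086]
side white 8 [291. 147.] med [ 0.588 -0.218  0.093] near [ 0.585 -0.218  0.093] far [ 0.59  -0.218  0.095] min/max [ 0.583 -0.223  0.091] [ 0.59  -0.213  0.096]
side box 3352 ((0.5874576568603516, -0.21770404279232025), (0.25283142924308777, 0.159638911485672), 88.61416625976562)
side tub 4115 ((0.567408561706543, 0.20413674414157867), (0.268161416053772, 0.2894415557384491), 9.170400619506836)
side black 274 [ 0.53085126 -0.26937584  0.06802908] [ 0.59794385 -0.1941125   0.09582298] ((0.5644230246543884, -0.23174700140953064), (0.06707945466041565, 0.0752655491232872), 0.12360186129808426)
```

View pics/sidec.png

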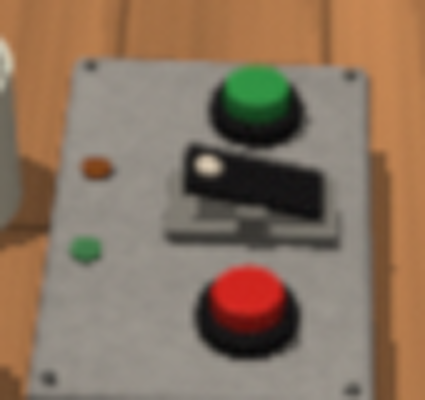

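```bash
python3 - <<'E'
from h import *
s=np.load("pics/top.npz");P=np.load("pics/topP.npy");hsv=cv2.cvtColor(s["pixels"],cv2.COLOR_BGR2HSV)
for u,v in((322,221),(383,222),(146,266),(218,258)): print(hsv[v,u],P[v,u].round(3))
for c,(u,v),lo,hi in(("red",(322,221),(0,150,60),(180,255,255)),("green",(383,222),(45,120,40),(85,255,255)),("L",(146,266),(3,150,100),(20,255,255)),("R",(218,258),(3,150,100),(20,255,255))):
    w=np.zeros(hsv.shape[:2],bool);w[v-22:v+22,u-16:u+16]=1
    m=(cv2.inRange(hsv,lo,hi)>0)&w&(P[...,2]>.075)
    q=P[m];print(c,m.sum(),"med",np.median(q,0).round(3),"rect",cv2.minAreaRect(q[:,:2].astype(np.float32)),q[:,2].max())
o=get_obs();R=Ro.from_euler('xyz',o['orientation'],degrees=True);print(R.as_matrix().round(3))
for nm,y in(("shaker",9.2),("box",-.9)):
    for f in(0,180):
        a=np.radians(y+90+f);Y=np.array([np.cos(a),np.sin(a),0]);X=np.array([0,0,-1.]);T=np.c_[X,Y,np.cross(X,Y)]
        print(nm,f,"turn",(R.inv()*Ro.from_matrix(T)).as_rotvec(degrees=True).round(2))
for nm,p in(("Lpad",(.455,.265,.20)),("Rpad",(.481,.108,.20))): print(nm,R.inv().apply(np.array(p)-o['tool_pos']).round(4))
E
```

```text
[  1 171 183] [ 0.565 -0.141  0.082]
[ 64 121 141] [ 0.564 -0.291  0.085]
[  9 183 181] [0.449 0.26  0.156]
[  9 181 180] [0.468 0.102 0.157]
red 144 med [ 0.568 -0.143  0.083] rect ((0.5691339373588562, -0.1423107087612152), (0.031226426362991333, 0.03167372941970825), 45.4633674621582) 0.08818278435862181
green 65 med [ 0.564 -0.296  0.083] rect ((0.5648677349090576, -0.2931082844734192), (0.025080224499106407, 0.029883302748203278), 26.981544494628906) 0.08665538559739283
L 382 med [0.449 0.264 0.158] rect ((0.44807395339012146, 0.14085088670253754), (0.28234705328941345, 0.06272389739751816), 89.43289947509766) 1.1219066996487872
R 360 med [0.474 0.107 0.159] rect ((0.4738609194755554, 0.10622984170913696), (0.058380916714668274, 0.02903369441628456), 9.499147415161133) 0.17868146421422237
[[-0.    -0.278 -0.961]
 [-0.002 -0.961  0.278]
 [-1.     0.002 -0.   ]]
shaker 0 turn [ 1.5465e+02 -1.2000e-01 -1.0000e-02]
shaker 180 turn [-2.535e+01  1.000e-02 -9.000e-02]
box 0 turn [ 1.6475e+02 -1.3000e-01 -0.0000e+00]
box 180 turn [-15.25   0.    -0.09]
Lpad [ 0.0262  0.2934 -0.3634]
Rpad [ 0.0264  0.437  -0.432 ]
```

```bash
python3 -m crank '{"delta_pos":[[0,0.025,-0.03],[0,0.05,-0.06],[0,0.08,-0.1],[0.0,0.11,-0.135],[0,0.135,-0.17],[0,0.16,-0.2],[0,0.185,-0.23],[0,0.21,-0.26],[0,0.235,-0.29],[0.01,0.26,-0.32],[0.01,0.28,-0.345],[0.01,0.293,-0.363]],"turn":[[-5,0,0],[-10,0,0],[-15,0,0],[-20,0,0],[-25.3,0,0],[-25.3,0,0],[-25.3,0,0],[-25.3,0,0],[-25.3,0,0],[-25.3,0,0],[-25.3,0,0],[-25.3,0,0]],"grip":[0,0,0,0,0,0,0,0,0,0,0,0]}'; python3 -c "
from h import *
o=get_obs();print(o['clock'],o['tool_pos'],o['force'],o['opening']);R=Ro.from_euler('xyz',o['orientation'],degrees=True);print(R.as_matrix().round(3))
for z in (.18,.16,.15,.137):print(R.inv().apply(np.array((.455,.265,z))-o['tool_pos']).round(4))
s=snapshot('side');cv2.imwrite('pics/s1.png',s['pixels'])"
```

```text
clock: 1.1
tool_pos: [0.4555, 0.2628, 0.2159]
orientation: [35.0, 89.9, -136.0]
force: [0.4, 0.5, 0.1]
opening: 0.0134
1.1 [0.45547068 0.2627886  0.21594582] [0.43573972 0.52400913 0.1423749 ] 0.013392074738530413
[[-0.001  0.158 -0.988]
 [-0.001 -0.988 -0.158]
 [-1.     0.001  0.001]]
[ 0.0359 -0.0023  0.0001]
[ 0.0559 -0.0023  0.    ]
[ 0.0659 -0.0023  0.    ]
[ 0.0789 -0.0023  0.    ]
```

```bash
python3 -m crank '{"delta_pos":[[0.01,0,0],[0.02,-0.002,0],[0.03,-0.002,0],[0.038,-0.002,0],[0.044,-0.002,0],[0.05,-0.002,0],[0.056,-0.002,0],[0.061,-0.002,0],[0.066,-0.002,0],[0.07,-0.002,0],[0.074,-0.002,0],[0.074,-0.002,0]],"turn":[[0,0,0],[0,0,0],[0,0,0],[0,0,0],[0,0,0],[0,0,0],[0,0,0],[0,0,0],[0,0,0],[0,0,0],[0,0,0],[0,0,0]],"grip":[0,0,0,0,0,0,0,0,0,0,0,0]}'
```

```text
clock: 2.15
tool_pos: [0.4543, 0.2677, 0.1418]
orientation: [25.9, 90.0, -145.0]
force: [0.8, -0.0, -0.2]
opening: 0.0003
```

View pics/s1.png

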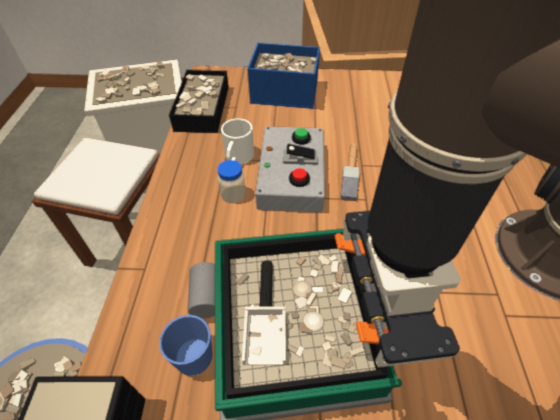

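```bash
python3 -m crank '{"delta_pos":[[0.003,0,0],[0.006,0,0],[0.006,0,0]],"turn":[[0,0,0],[0,0,0],[0,0,0]],"grip":[0,0,0]}'
```

```text
clock: 2.4
tool_pos: [0.4547, 0.2678, 0.1397]
orientation: [173.1, 89.9, 2.4]
force: [-10.5, -4.2, 28.6]
opening: 0.0007
```

```bash
python3 -m crank '{"delta_pos":[[-0.03,0,0],[-0.06,0,0],[-0.075,0.02,0],[-0.075,0.05,0],[-0.075,0.08,0],[-0.075,0.11,0],[-0.075,0.14,0],[-0.075,0.162,0],[-0.07,0.162,0],[-0.06,0.162,0],[-0.05,0.162,0],[-0.04,0.162,0]],"turn":[[0,0,0],[0,0,0],[0,0,0],[0,0,0],[0,0,0],[0,0,0],[0,0,0],[0,0,0],[0,0,0],[0,0,0],[0,0,0],[0,0,0]],"grip":[0,0,0,0,0,0,0,0,0,0,0,0]}'; python3 -c "
from h import *
s=snapshot('side');cv2.imwrite('pics/s2.png',s['pixels'])"
```

```text
clock: 3.4
tool_pos: [0.4799, 0.1084, 0.1751]
orientation: [1.6, 90.0, -169.3]
force: [-0.5, -0.1, -0.6]
opening: 0.0006
```

View pics/s2.png

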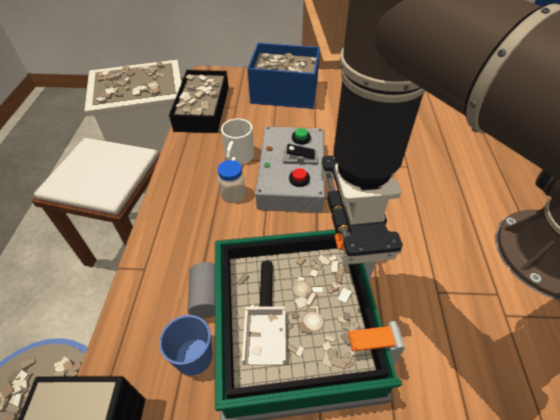

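Left latch now lies level at about (372,339); the fingertips are above the right latch near (345,243). Press it.

```bash
python3 -m crank '{"delta_pos":[[0.006,0,0],[0.012,0,0],[0.018,0,0],[0.023,0,0],[0.028,0,0],[0.032,0,0],[0.035,0,0],[0.038,0,0],[0.04,0,0],[0.04,0,0]],"turn":[[0,0,0],[0,0,0],[0,0,0],[0,0,0],[0,0,0],[0,0,0],[0,0,0],[0,0,0],[0,0,0],[0,0,0]],"grip":[0,0,0,0,0,0,0,0,0,0]}'
```

```text
clock: 4.28
tool_pos: [0.4808, 0.1081, 0.1396]
orientation: [174.2, 89.9, 3.4]
force: [-11.1, 0.7, 31.4]
opening: 0.0001
```

```bash
python3 -c "
from h import *
s=snapshot('side');cv2.imwrite('pics/s3.png',s['pixels'])
o=get_obs();p=o['tool_pos'];R=Ro.from_euler('xyz',o['orientation'],degrees=True)
print(R.inv().apply(np.array((.591,-.218,.205))-p).round(4),R.inv().apply(np.array((.591,-.218,.115))-p).round(4))
a=np.radians(-.9-90);Y=np.array([np.cos(a),np.sin(a),0]);X=np.array([0,0,-1.]);print((R.inv()*Ro.from_matrix(np.c_[X,Y,np.cross(X,Y)])).as_rotvec(degrees=True))"
```

```text
[-0.0653  0.3395 -0.0566] [ 0.0247  0.3395 -0.0565]
[ 1.01164488e+01 -1.13521429e-01  5.87198890e-03]
```

```bash
python3 -m crank '{"delta_pos":[[-0.03,0,0],[-0.06,0,0],[-0.075,0.02,-0.003],[-0.075,0.06,-0.01],[-0.075,0.095,-0.017],[-0.075,0.13,-0.023],[-0.075,0.165,-0.029],[-0.075,0.2,-0.035],[-0.075,0.235,-0.041],[-0.075,0.27,-0.047],[-0.075,0.305,-0.053],[-0.075,0.34,-0.0565]],"turn":[[0,0,0],[0,0,0],[0,0,0],[0,0,0],[5,0,0],[10,0,0],[10,0,0],[10,0,0],[10,0,0],[10,0,0],[10,0,0],[10,0,0]],"grip":[0,0,0,0,0,0,0,0,0,0,0,0]}';  python3 -c "
from h import *
s=snapshot('side');cv2.imwrite('pics/s4.png',s['pixels'])
o=get_obs();p=o['tool_pos'];R=Ro.from_euler('xyz',o['orientation'],degrees=True)
print(p,R.as_matrix().round(3),R.inv().apply(np.array((.591,-.218,.1))-p).round(4))"
```

```text
clock: 5.33
tool_pos: [0.5901, -0.2203, 0.2107]
orientation: [-18.8, 89.9, 160.3]
force: [1.0, 0.4, -0.5]
opening: 0.0007
[ 0.5909583  -0.22521783  0.21015881] [[-0.002 -0.017 -1.   ]
 [-0.001 -1.     0.017]
 [-1.     0.001  0.002]] [ 0.1101 -0.0074 -0.0002]
```

View pics/s4.png

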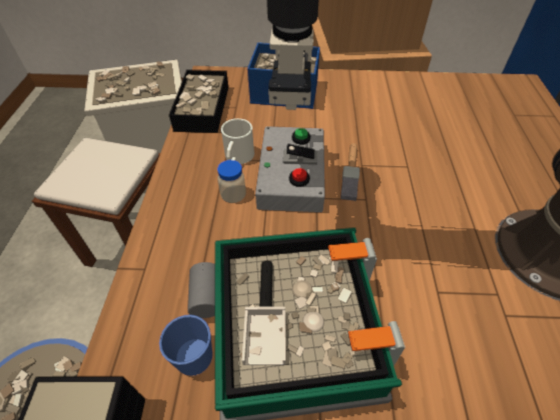

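```bash
python3 -m crank '{"delta_pos":[[0.02,-0.005,0],[0.04,-0.007,0],[0.06,-0.007,0],[0.08,-0.007,0],[0.095,-0.007,0],[0.1,-0.007,0],[0.1,-0.007,0],[0.1,-0.007,0]],"turn":[[0,0,0],[0,0,0],[0,0,0],[0,0,0],[0,0,0],[0,0,0],[0,0,0],[0,0,0]],"grip":[0,0,0,0,0,0,0,0]}';  python3 -c "
from h import *
s=snapshot('side');cv2.imwrite('pics/s5.png',cv2.resize(s['pixels'][60:220,200:360],None,fx=3.5,fy=3.5))
o=get_obs();print(o['tool_pos'])"
```

```text
clock: 6.05
tool_pos: [0.5904, -0.2118, 0.1118]
orientation: [25.0, 90.0, -155.8]
force: [0.2, 0.0, -0.1]
opening: 0.0006
[ 0.59085142 -0.21176089  0.11244115]
```

View pics/s5.png

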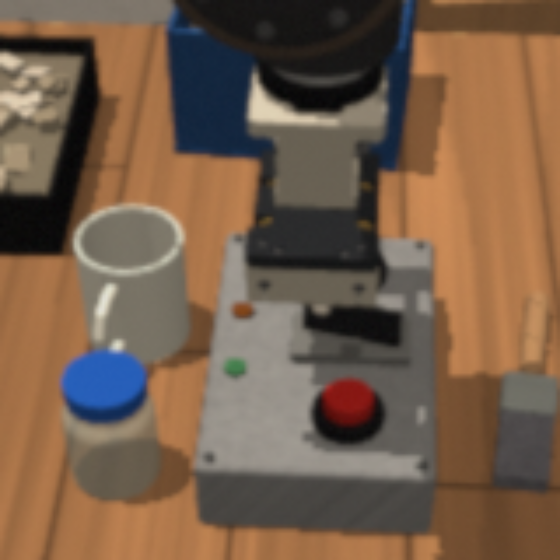

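```bash
python3 -m crank '{"delta_pos":[[0.005,0.004,0],[0.01,0.006,0],[0.015,0.006,0],[0.019,0.006,0],[0.022,0.006,0],[0.025,0.006,0],[0.028,0.006,0],[0.031,0.006,0],[0.031,0.006,0]],"turn":[[0,0,0],[0,0,0],[0,0,0],[0,0,0],[0,0,0],[0,0,0],[0,0,0],[0,0,0],[0,0,0]],"grip":[0,0,0,0,0,0,0,0,0]}'
```

```text
clock: 6.85
tool_pos: [0.5918, -0.2179, 0.0828]
orientation: [158.1, 89.8, -22.7]
force: [-0.9, 2.0, 15.8]
opening: 0.0004
```

```bash
python3 -m crank '{"delta_pos":[[0.002,0,0],[0.002,0,0],[-0.02,0,0],[-0.05,0,0],[-0.06,0.02,0.008],[-0.06,0.04,0.015],[-0.06,0.06,0.022],[-0.06,0.075,0.026],[-0.06,0.075,0.026],[-0.06,0.075,0.026],[-0.05,0.075,0.026],[-0.04,0.075,0.026]],"turn":[[0,0,0],[0,0,0],[0,0,0],[0,0,0],[0,0,0],[0,0,0],[0,0,0],[0,0,0],[0,0,0],[0,0,0],[0,0,0],[0,0,0]],"grip":[0,0,0,0,0,0,0,0,0,0,0,0]}';  python3 -c "
from h import *
s=snapshot('side');cv2.imwrite('pics/s6.png',cv2.resize(s['pixels'][60:220,200:360],None,fx=3.5,fy=3.5))
o=get_obs();print(o['tool_pos'])"
```

```text
clock: 7.85
tool_pos: [0.5635, -0.2916, 0.12]
orientation: [-166.5, 90.0, 12.7]
force: [0.9, -0.7, -0.9]
opening: 0.0007
[ 0.56199531 -0.2909414   0.11705398]
```

View pics/s6.png

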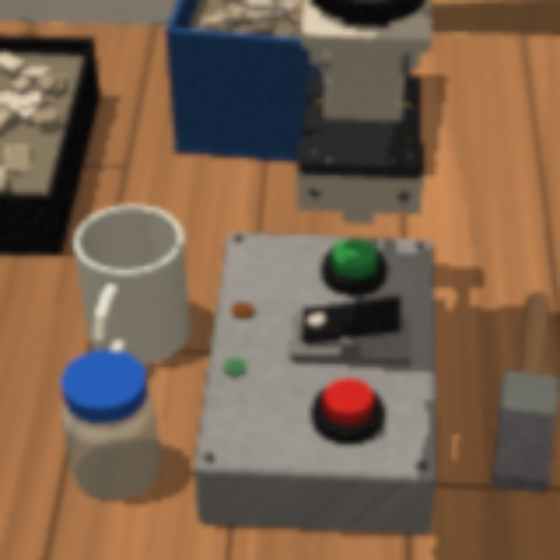

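```bash
python3 -c "
from h import *
s=snapshot('side');P=pts(s);print(P[149:154,288:293,2].round(4));print(P[147:154,296:300].mean((0,1)),get_obs()['tool_pos'])
b=(abs(P[...,1]+.218)<.012)&(P[...,2]>.072)&(abs(P[...,0]-.566)<.033);q=P[b];print(len(q),np.arctan(np.polyfit(q[:,0],q[:,2],1)[0]))"
```

```text
[[0.0801 0.0825 0.0835 0.0835 0.7165]
 [0.0814 0.0808 0.0818 0.0849 0.0848]
 [0.081  0.0815 0.0818 0.0847 0.0844]
 [0.0813 0.0837 0.0827 0.0818 0.0835]
 [0.0804 0.0825 0.0812 0.0822 0.0823]]
[ 0.57231437 -0.19144128  0.10842214] [ 0.56176055 -0.29100025  0.11767324]
366 -0.11785829054129612
```

The dot now sits at 82 mm, so the rocker is on. Next is the green button.

```bash
python3 -m crank '{"delta_pos":[[0.01,0.002,-0.003],[0.02,0.002,-0.003],[0.028,0.002,-0.003],[0.034,0.002,-0.003],[0.038,0.002,-0.003],[0.04,0.002,-0.003],[0.042,0.002,-0.003],[0.042,0.002,-0.003]],"turn":[[0,0,0],[0,0,0],[0,0,0],[0,0,0],[0,0,0],[0,0,0],[0,0,0],[0,0,0]],"grip":[0,0,0,0,0,0,0,0]}'
```

```text
clock: 8.62
tool_pos: [0.5659, -0.2943, 0.0786]
orientation: [-8.8, 90.0, 170.4]
force: [-2.4, 1.5, 3.0]
opening: 0.0005
```

```bash
python3 -m crank '{"delta_pos":[[0.003,0,0],[0.005,0,0],[0.005,0,0]],"turn":[[0,0,0],[0,0,0],[0,0,0]],"grip":[0,0,0]}'
```

```text
clock: 8.87
tool_pos: [0.5664, -0.2945, 0.0761]
orientation: [142.6, 89.9, -38.2]
force: [-6.7, 4.1, 16.7]
opening: 0.0008
```

16.7 N is well above the 4.5 N needed for full travel, so the button is on its stop. Retract and check.

```bash
python3 -m crank '{"delta_pos":[[0,0,0],[-0.03,0,0],[-0.06,0,0],[-0.09,0,0],[-0.12,0,0],[-0.14,0,0],[-0.14,0,0],[-0.14,0,0],[-0.14,0,0]],"turn":[[0,0,0],[0,0,0],[0,0,0],[0,0,0],[0,0,0],[0,0,0],[0,0,0],[0,0,0],[0,0,0]],"grip":[0,0,0,0,0,0,0,0,0]}';  python3 -c "
from h import *
s=snapshot('side');P=pts(s);cv2.imwrite('pics/s7.png',s['pixels'])
print('dot z',P[150:153,288:291,2].mean());Z=P[...,2]
for n,x,y in(('green',.565,-.293),('red',.567,-.142),('L end',.478,.269),('R end',.504,.111),('L pad',.460,.266),('R pad',.486,.108)):
  m=np.hypot(P[...,0]-x,P[...,1]-y)<.008;print(n,m.sum(),np.median(Z[m]).round(4))"
```

```text
clock: 9.62
tool_pos: [0.5658, -0.2942, 0.2129]
orientation: [-68.1, 90.0, 111.1]
force: [0.2, -0.3, -0.5]
opening: 0.0001
dot z 0.08190814830635032
green 18 0.0841
red 26 0.0846
L end 139 0.1398
R end 104 0.1367
L pad 114 0.1401
R pad 98 0.1393
```

View pics/s7.png

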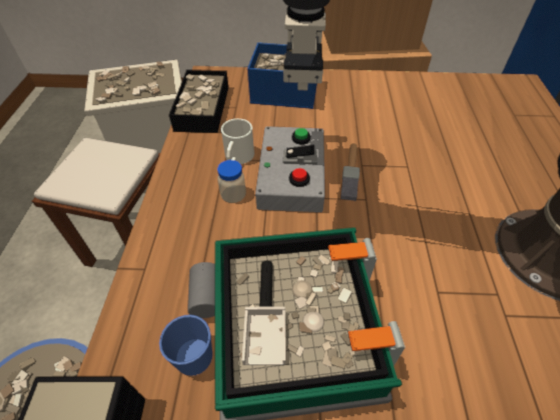

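The picture shows both latches level, at (350,252) and (373,339). The rocker is on, both buttons are out, and nothing else has moved.

```bash
python3 -c "
from plant import *
print(close_job())"
```

```text
the job is handed in; nothing more can be done
None
```

The shaker sequence is done and handed in, at about 9.7 s on the clock. With closed fingertips I pressed the left latch, then the right latch, then the dotted half of the rocker. Last I pressed the green button and let it spring back.

**Forces while pressing:**
- **Latches:** 29 N (left) and 31 N (right), with the tip stopped at 140 mm, the height given for fully down.
- **Rocker:** 16 N, at the end of its travel.
- **Green button:** a first press gave only 3 N, below the 4.5 N needed, so I pushed about 2.5 mm deeper and reached 17 N.

**Last checks, from the side camera:**
- **Latches:** the pads stand at 140 mm (left) and 139 mm (right). The right latch's free end read 137 mm against 140 mm on the left, from points near its edge.
- **Rocker:** the dot is at 82 mm, the height given for on.
- **Buttons:** green (84 mm) and red (85 mm) are level and out.
- **Everything else:** the sieve and loose things look unmoved in the picture, but I did not measure their positions. The arm is clear of everything, 0.21 m above the table.

A slope fit on the rocker face gave 0.12 rad instead of the roughly 0.22 rad expected. The fit included points from the rocker's side faces, so I relied on the dot height instead.

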